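Lock the ionizing blower to its bench bracket with the ball-lock pin

TASK

Take the ball-lock pin, the one with the push button in the side of its block-shaped head, from its holder by squeezing its button in, and with the button kept in put it down through the aligned holes of the blower's foot tab and the bench bracket until its collar rests on the tab. Then let go so that the button springs out and the pin is locked. Leave the plain pin where it stands.

Things in the scene. Friction and masses are not known exactly. Their poses are not given: they have to be found in the camera images.
- pin: Steel ball-lock pin, about 0.2 kg, upright in a slotted blue puck 56 mm high, fixed to the bench. Origin: centre of the underside of its collar (46 mm diameter, 5 thick), which rests on the puck. z up; +x to the button. Head above collar: block 30 (x) x 26 (y) mm, z 5 to 45. Shank below: 16 mm diameter to z -46, last 7 tapered. Locking balls at z -32 stick out along +x and -x, 30 mm over both.
- pin_button (a joint): The pin's dark round side button, 16 mm diameter, on the head's +x face at z 24 mm. 0 = 7 mm out, balls out; 0.007 m = pressed flush, balls drawn into the shank. Spring 3.5 N rising to 7 N. A grip along the pin's x (a finger on the button, one on the face opposite) of 20 N or more holds it in; a grip along y does not. The puck's slot lets the pin out either way.
- tab_hole (a point): Centre of the upper mouth of the hole in the blower's steel foot tab (56 mm wide, 10 thick, top 60 mm above bench), which lies on a fixed bench bracket's 10 mm plate with a hole in line. Holes 24 mm diameter, vertical, open space below. The pin passes at any yaw, only with its balls drawn in. z up; +y to the beige housing (210 mm high), whose front face stands 140 mm from the hole. Fixed.
- plain_pin: Bystander: plain steel pin with the same shank and collar but a round head, 30 mm diameter and 40 high, no button, no balls; it stands in the other, identical blue puck. Origin and z as for the ball-lock pin.

How it is judged:
By the outcome, as a careful person would: the job done as asked, in the order asked, and still so for the second after the job is handed in, with the robot touching nothing.
It also fails if it takes over 43 s, if anything falls off the work surface, if the arm or the gripper's body presses on something with over 40 N, if the wrist force passes 120 N, or if a joint passes its speed limit or range.

ROBOT

A 7-joint arm with a two-finger parallel gripper is mounted at the origin on the work surface. World frame = base frame: x ahead of the robot, y to its left, z up, the work surface at z = 0. Lengths are in m, angles in rad, forces in N, time in s.
With the tool pointing down it reaches from about 0.4 to 0.875 m from the base axis. Payload 4.4 kg.
Tool frame: the origin (TCP) lies at the very end of the fingers, on their centre line; the grasp point (between the pads) lies 19 mm behind it; x points along the fingers, y is the direction in which the jaws open and shut, and the axes are right-handed (so a half turn about x gives the same grasp; the last joint's range is limited). The gripper opens to 85 mm and grips with 20 to 120 N. Pads are 22 mm wide; open, the fingers measure 114 mm over their backs; the gripper's body (76 mm by 85 mm) begins 54 mm behind the grasp point. The pads swing forward as they close: fully open they stand 13 mm farther back than shut.
Start: joints at [1.256, 0.628, 0.038, 1.517, -0.027, 0.996, -0.02], TCP at [0.16, -0.63, 0.231] pointing down, gripper open.
Joint ranges: [-3.06, 3.06], [-0.37, 2.12], [-1.25, 1.32], [0.18, 2.47], [-1.1, 4.24], [0.23, 1.98], [-2.94, 2.94]. Speed limits (rad/s): [2.57, 2.57, 3.14, 3.14, 3.14, 3.14, 3.14].

INTERFACE

Orientations are given as a rotation vector (axis times angle).
In Python, from station import r gives the robot as it stands.
- The arm moves only by the tool move_arm, never from a script. Its arguments are lists of equal length, an entry for each row: "dp": the shift along the tool's x, y, z in m, a list of three; "delta_rot": the turn, a rotation vector about the tool's x, y, z in degrees, a list of three. In form: {"dp": [[tx, ty, tz], ...], "delta_rot": [[ax, ay, az], ...]}. A call has 1 to 8 rows; each row is the pose to reach, as a shift and turn from the pose commanded when the call began, along the tool's axes at that moment; what a row does not reach only later rows make up. A row lasts 1/12 s, in which the tool goes at most 41.7 mm and 7.16 degrees, less where a joint would pass 70% of its speed; a pose out of reach is approached as far as the arm can. A call with a gripper value outside its range is refused whole. "gripper" is the opening, from -1 (shut) to 1 (fully open), set as the call begins (left out, the last holds). The fingers move at their own pace and stop on an object; "squeeze" is the grip in N (left out, the last holds). Time passes only in rows, so rows that repeat a pose let the fingers close. It gives the time, the measured TCP pose, the force and the opening at its end, in the units of the state.
- r.sense(): the state, without advancing time (a new reading comes with each control period).
- r.read_camera(name): name is "side" or "top"; returns a dict with "image" (384x512x3 uint8, red, green, blue), "intrinsics" (3x3 intrinsics, pixels), "k1" (the pictures are not rectified: a ray, as slopes to the right and down, at radius r is drawn at 1 + k1 r^2 times it, then the intrinsics apply), "rvec" (rotation vector, rad) and "tvec" (3), from world to camera coordinates, as OpenCV has them. Camera axes: x right, y down, z forward; pixel columns grow to the right and rows downward; lengths in m; the calibration is good to about 2 mm. A picture is of the moment at which its call begins. There is no depth.
- r.finish_job(): hands the job in, once; it reports no verdict.
The state is a dict: "time_s": time; "q": joint angles; "joint_vel": joint speeds; "joint_efforts": joint torques, N m; "tool_pos": TCP position; "tool_rot": TCP orientation; "force": force on the tool from outside, world axes, zero at the start; "wrist_torque": the same for the moment, N m; "opening": opening from 0.0 (shut) to 1.0 (fully open).
Only numpy, scipy, OpenCV 4.12 (cv2) and the standard library are available. Lean on these libraries where they do the work, as an engineer would, in place of code of your own. Each camera call takes 0.05 s, during which the arm holds its last target.

## Working session

There is one attempt and no reset: what is moved stays moved. The work goes in short steps, Python scripts to look and compute and a tool call to move; the robot and the scene stay as the last step left them, time stands still between calls to the robot, and variables do not carry over. Pictures are saved under pics/ and viewed, and the job is handed in when it is done.

Besides the shell and the picture viewer there is one more tool, called by a JSON object that holds its "api" and its "payload", one argument or row to a line. move_arm: Moves the arm, as the interface text tells. Its arguments: {"type":"object","properties":{"dp":{"type":"array","items":{"type":"array","items":{"type":"number"}}},"delta_rot":{"type":"array","items":{"type":"array","items":{"type":"number"}}},"gripper":{"type":"number"},"squeeze":{"type":"number"}},"required":["dp","delta_rot"]}

```bash
mkdir -p pics; ls; python3 - <<'E'
from station import r
import cv2,json
s=r.sense(); print(s)
for n in("side","top"):
    c=r.read_camera(n); cv2.imwrite(f"pics/{n}0.png",c["image"][:,:,::-1]); print(n,c["intrinsics"],c["k1"],c["rvec"],c["tvec"])
E
```

```text
pics
{'time_s': 0.0, 'q': array([ 1.25618409,  0.62932621,  0.03844711,  1.51835833, -0.02700187,
        0.99627551, -0.01996735]), 'joint_vel': array([ 7.21750569e-04, -3.06587237e-04,  4.39641656e-04, -3.52416237e-04,
       -4.45349503e-04, -8.01814795e-05,  4.94477102e-04]), 'joint_efforts': array([ 4.69929109e-04, -5.63398576e+01,  1.22669064e+00, -1.93443096e+01,
        1.11349707e-02,  1.07068048e-02,  1.25621216e-05]), 'tool_pos': array([ 0.1599404 , -0.62938593,  0.23040517]), 'tool_rot': array([ 2.08955803,  0.263295  , -2.09009242]), 'force': array([-0.18697524,  0.74007958,  0.45215143]), 'wrist_torque': array([ 0.00467629, -0.00978429, -0.01931748]), 'opening': 0.9979385866152422}
side [[409.78877809   0.         255.37071441]
 [  0.         409.78877809 187.58283308]
 [  0.           0.           1.        ]] -0.022833534990775752 [ 2.31373393 -0.63907785  0.24080657] [-0.49280894  0.25116443  0.73826028]
top [[385.1280349    0.         255.13769296]
 [  0.         385.1280349  192.82024671]
 [  0.           0.           1.        ]] -0.04786136629397063 [ 2.14581323 -2.12182292  0.19081869] [-0.07202594  0.54679408  0.72483178]
```

View pics/side0.png

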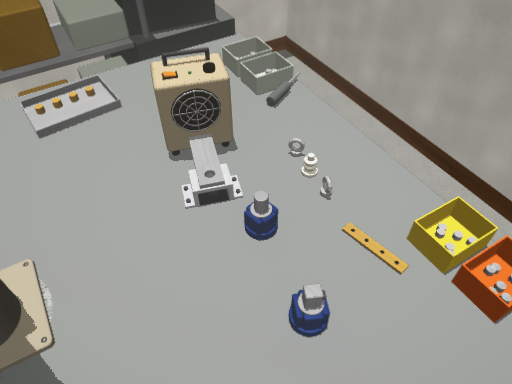

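View pics/top0.png

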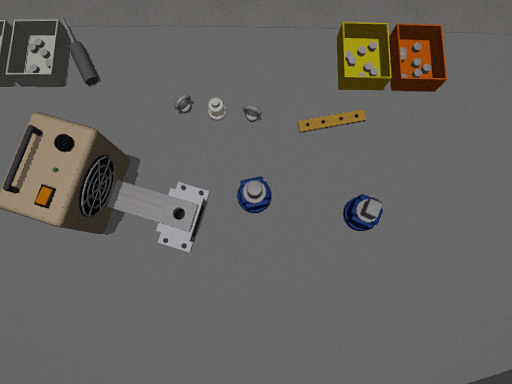

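The side view shows the square-headed pin at about (313,297), the round plain pin at (261,200) and the tab hole at (210,174). In the top view they are at (369,209), (254,188) and (179,213). Next I'll zoom in.

```bash
python3 - <<'E'
import cv2,numpy as np
t=cv2.imread("pics/top0.png");s=cv2.imread("pics/side0.png")
def z(im,x,y,w,f): return cv2.resize(im[y:y+w,x:x+w],None,fx=f,fy=f,interpolation=cv2.INTER_CUBIC)
cv2.imwrite("pics/z1.png",np.hstack([z(t,338,182,50,8),z(s,285,280,50,8)]))
cv2.imwrite("pics/z2.png",np.hstack([z(t,155,188,50,8),z(s,185,150,50,8)]))
E
```

```text
(no output)
```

View pics/z1.png

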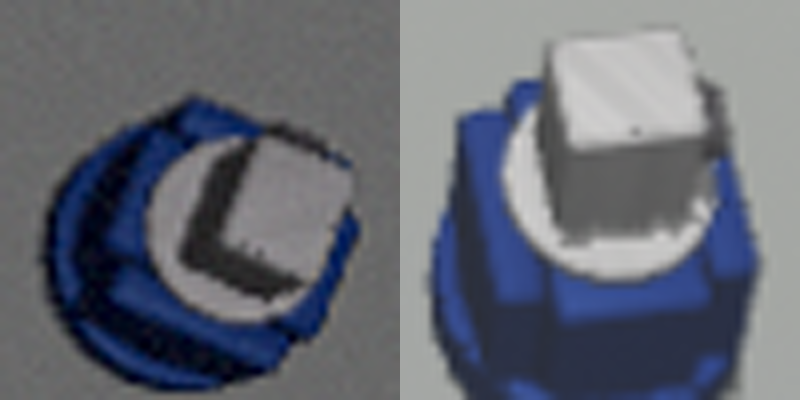

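View pics/z2.png

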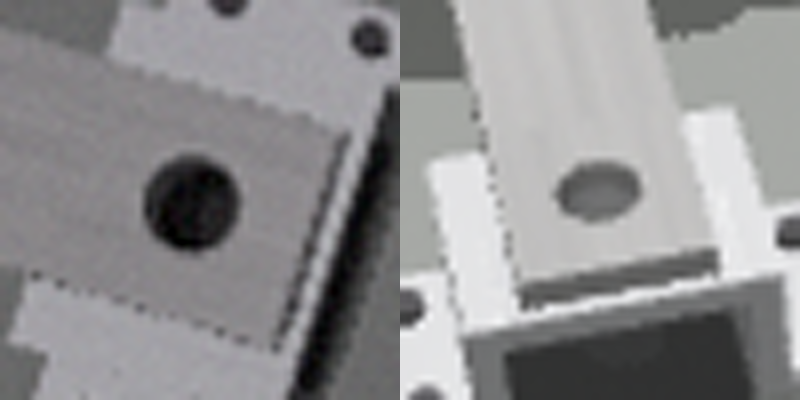

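The top crop shows the head's top face with the dark button at about (375,199) px, toward the up-right. The side crop shows the button on the right face at about (324,294). The hole is clear in both views.

```bash
cat > h.py <<'E'
import numpy as np,cv2
from scipy.spatial.transform import Rotation as R
from station import r
def cam(n):
    c=r.read_camera(n); return c
def ray(c,uv):
    uv=np.atleast_2d(uv).astype(float); K=c["intrinsics"]
    d=np.array([(uv[:,0]-K[0,2])/K[0,0],(uv[:,1]-K[1,2])/K[1,1]]).T
    u=d.copy()
    for _ in range(20): u=d/(1+c["k1"]*(u**2).sum(1,keepdims=True))
    M=R.from_rotvec(np.ravel(c["rvec"])).as_matrix()
    return -M.T@np.ravel(c["tvec"]), np.c_[u,np.ones(len(u))]@M
def plane(c,uv,z):
    o,d=ray(c,uv); return o+d*((z-o[2])/d[:,2])[:,None]
def tri(c1,u1,c2,u2):
    o1,d1=ray(c1,u1);o2,d2=ray(c2,u2);d1=d1[0]/np.linalg.norm(d1[0]);d2=d2[0]/np.linalg.norm(d2[0])
    t=np.linalg.lstsq(np.c_[d1,-d2],o2-o1,rcond=None)[0]
    a,b=o1+t[0]*d1,o2+t[1]*d2
    return (a+b)/2,np.linalg.norm(a-b)
E
python3 - <<'E'
from h import *
T=cam("top");S=cam("side")
zz=lambda p,ox,oy:(np.array(p,float)+.5)/8-.5+[ox,oy]
for c,n,p,o in((T,"top",[(258,140),(352,178),(325,258),(228,238)],(338,182)),(S,"side",[(150,45),(282,32),(310,132),(173,150)],(285,280))):
    q=plane(c,zz(p,*o),.101); print(n,"head",q.mean(0).round(4),"sides",np.linalg.norm(np.roll(q,-1,0)-q,axis=1).round(4),"ang",[float(np.degrees(np.arctan2(*(v[1::-1]))).round(1)) for v in np.roll(q,-1,0)-q]);print(q.round(4))
# button
print("button tri",tri(T,zz([(300,137)],338,182),S,zz([(714,115)-np.array([400,0])],285,280)))
# collar & hole masks by contour/ellipse
for c,n,uvc,z in((T,"top",(178.5,213.2),.06),(S,"side",(210,174),.06)):
    g=cv2.cvtColor(c["image"],cv2.COLOR_RGB2GRAY);x,y=map(int,uvc)
    w=g[y-9:y+10,x-9:x+10]; w=cv2.resize(w,None,fx=8,fy=8,interpolation=cv2.INTER_CUBIC)
    th,m=cv2.threshold(w,0,255,cv2.THRESH_BINARY_INV|cv2.THRESH_OTSU)
    cs,_=cv2.findContours(m,cv2.RETR_EXTERNAL,cv2.CHAIN_APPROX_NONE)
    k=min(cs,key=lambda k:abs(k.reshape(-1,2).mean(0)-76).sum() if len(k)>60 else 1e9).reshape(-1,2)
    P=plane(c,zz(k,x-9,y-9),z); (cc,rr)=cv2.minEnclosingCircle(P[:,:2].astype(np.float32)*1000)
    e=cv2.fitEllipse((P[:,:2]*1e4).astype(np.float32)); print(n,"hole",np.array(e[0])/10,np.array(e[1])/10)
print("collar top pts in top view")
p=zz([(148,205),(240,323),(160,268),(200,308),(250,133)],338,182);print(plane(T,p,.061).round(4))
p=zz([(502-400,180),(615-400,278),(712-400,215),(540-400,255)],285,280);print(plane(S,p,.061).round(4))
E
```

```text
top head [ 0.5141 -0.2874  0.101 ] sides [0.0235 0.0202 0.0231 0.0245] ang [-111.8, 159.1, 78.9, -19.0]
[[ 0.5289 -0.2803  0.101 ]
 [ 0.5202 -0.3021  0.101 ]
 [ 0.5013 -0.2949  0.101 ]
 [ 0.5058 -0.2723  0.101 ]]
side head [ 0.5126 -0.289   0.101 ] sides [0.0277 0.0231 0.0283 0.024 ] ang [-24.8, -112.6, 157.1, 65.9]
[[ 0.5047 -0.2724  0.101 ]
 [ 0.5299 -0.284   0.101 ]
 [ 0.521  -0.3054  0.101 ]
 [ 0.4949 -0.2943  0.101 ]]
button tri (array([ 0.53227422, -0.29592961,  0.08284053]), np.float64(0.0009072227026567051))
top hole [503.31132812  83.78320923] [22.8789093  23.18668365]
side hole [503.23540039  83.43464966] [23.5420105  24.19808044]
collar top pts in top view
[[ 0.5189 -0.2647  0.061 ]
 [ 0.49   -0.2864  0.061 ]
 [ 0.5033 -0.2671  0.061 ]
 [ 0.4936 -0.2767  0.061 ]
 [ 0.5371 -0.2907  0.061 ]]
[[ 0.4931 -0.2765  0.061 ]
 [ 0.5006 -0.3071  0.061 ]
 [ 0.5266 -0.3061  0.061 ]
 [ 0.4901 -0.2948  0.061 ]]
```

```bash
python3 - <<'E'
from h import *
from scipy.optimize import least_squares
T=cam("top");S=cam("side")
for c,n,(x0,y0) in((T,"top",(338,182)),(S,"side",(285,280))):
    im=cv2.resize(c["image"][y0:y0+50,x0:x0+50],None,fx=8,fy=8,interpolation=cv2.INTER_CUBIC)
    h=cv2.cvtColor(im,cv2.COLOR_RGB2HSV)
    m=((h[...,1]<70)&(h[...,2]>(125 if n=="top" else 195))).astype(np.uint8)
    cs,_=cv2.findContours(m,cv2.RETR_EXTERNAL,cv2.CHAIN_APPROX_NONE)
    for k in sorted(cs,key=cv2.contourArea)[-2:]:
        print(n,cv2.contourArea(k),cv2.boundingRect(k))
        k=k.reshape(-1,2); P=plane(c,(k+.5)/8-.5+[x0,y0],.061)[:,:2]
        f=lambda p:np.hypot(*(P-p).T)-.023
        s=least_squares(f,[.513,-.288],loss="cauchy",f_scale=.0005);print(s.x.round(4),"inl",(abs(f(s.x))<.001).mean())
    # head top: by value histogram
    np.save("/tmp/%s.npy"%n,h); print(h[200,290],h[100,200] , h[240,170])
    cv2.imwrite(f"pics/m_{n}.png",m*255)
p=np.array([[.5189,-.2647],[.49,-.2864],[.5033,-.2671],[.4936,-.2767]]);
for P in(p,np.array([[.4931,-.2765],[.5006,-.3071],[.5266,-.3061],[.4901,-.2948]])):
    print(least_squares(lambda q:np.hypot(*(P-q).T)-.023,[.513,-.288]).x)
E
```

```text
top 5590.5 (154, 145, 150, 175)
[ 0.514 -0.289] inl 0.3891891891891892
top 9569.0 (229, 145, 120, 134)
[ 0.5144 -0.286 ] inl 0.22395833333333334
[140  11 135] [114 106  84] [150   7 140]
side 2401.0 (164, 64, 69, 72)
[ 0.5003 -0.2736] inl 0.35
side 3845.5 (177, 43, 116, 82)
[ 0.5154 -0.2781] inl 0.46153846153846156
[  0   0 117] [ 30   1 201] [ 30   4 123]
[ 0.5135045  -0.28744759]
[ 0.51260359 -0.28791754]
```

```bash
python3 - <<'E'
import cv2,numpy as np
cv2.imwrite("pics/m2.png",np.hstack([cv2.imread("pics/m_top.png"),cv2.imread("pics/m_side.png")]))
E
```

```text
(no output)
```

View pics/m2.png

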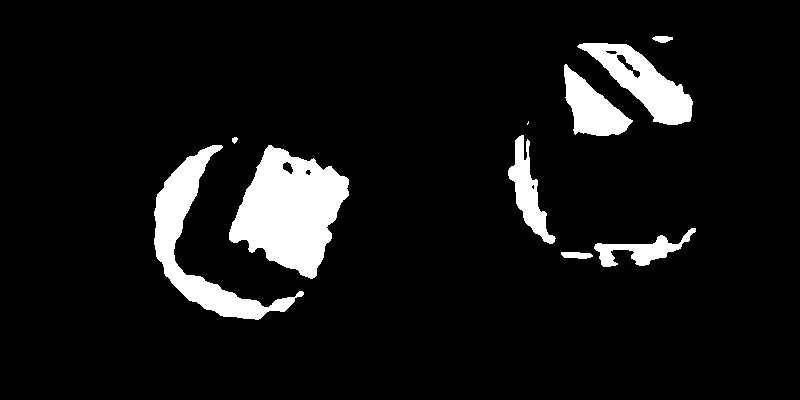

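The left mask isolates the head's top face and the collar crescent. I'll fit a rectangle to the head at z = 0.101, and plan the move.

```bash
python3 - <<'E'
from h import *
T=cam("top")
m=cv2.imread("pics/m_top.png",0)
cs,_=cv2.findContours(m,cv2.RETR_EXTERNAL,cv2.CHAIN_APPROX_NONE)
k=max(cs,key=cv2.contourArea).reshape(-1,2)
P=plane(T,(k+.5)/8-.5+[338,182],.101)[:,:2]
print(cv2.minAreaRect((P*1000).astype(np.float32)))
s=r.sense();M=R.from_rotvec(s["tool_rot"]).as_matrix();print(M.round(3),s["tool_pos"],s["time_s"],s["q"].round(3))
E
```

```text
((512.8489379882812, -287.2575378417969), (22.569917678833008, 26.682445526123047), 65.91449737548828)
[[-0.     0.246 -0.969]
 [ 0.    -0.969 -0.246]
 [-1.    -0.    -0.   ]] [ 0.16005136 -0.62986397  0.2310633 ] 0.35 [ 1.256  0.629  0.038  1.518 -0.027  0.996 -0.02 ]
```

```bash
cat >> h.py <<'E'
def to(pos,yawdeg):
    "dp, delta_rot (tool axes, deg) to tool-down pose with tool y at yawdeg"
    s=r.sense();M=R.from_rotvec(s["tool_rot"]).as_matrix()
    y=np.array([np.cos(np.radians(yawdeg)),np.sin(np.radians(yawdeg)),0]);x=np.array([0,0,-1.]);G=np.c_[x,y,np.cross(x,y)]
    print("t",round(s["time_s"],2),"pos",s["tool_pos"].round(4),"F",s["force"].round(1),"open",round(s["opening"],3))
    print("dp",(M.T@(np.array(pos)-s["tool_pos"])).round(4),"rot",np.degrees(R.from_matrix(M.T@G).as_rotvec()).round(2))
E
python3 -c "
from h import *
to([.513,-.288,.2],-24)"
```

```text
t 0.35 pos [ 0.1601 -0.6299  0.2311] F [-0.2  0.1 -0.7] open 1.002
dp [ 0.0312 -0.2444 -0.4263] rot [-5.175e+01 -1.000e-02  2.000e-02]
```

{"api": "move_arm", "payload": {
  "dp": [
    [0.002,-0.012,-0.021],
    [0.004,-0.03,-0.052],
    [0.006,-0.05,-0.085],
    [0.009,-0.07,-0.12],
    [0.012,-0.09,-0.155],
    [0.014,-0.11,-0.19],
    [0.017,-0.13,-0.224],
    [0.019,-0.147,-0.256]
  ],
  "delta_rot": [
    [-3,0,0],
    [-8,0,0],
    [-13,0,0],
    [-18,0,0],
    [-23,0,0],
    [-28,0,0],
    [-33,0,0],
    [-37,0,0]
  ],
  "gripper": 1
}}

```text
time_s: 1.02
tool_pos: [0.3735, -0.4223, 0.2124]
tool_rot: [1.685, 0.813, -1.684]
force: [-0.2, -0.5, -0.1]
opening: 1.002
```

```bash
python3 -c "
from h import *
to([.513,-.288,.2],-24)"
```

```text
t 1.02 pos [ 0.3735 -0.4223  0.2124] F [-0.2 -0.5 -0.1] open 1.002
dp [ 0.0125  0.0258 -0.1919] rot [-14.45  -0.03  -0.  ]
```

{"api": "move_arm", "payload": {
  "dp": [
    [0.003,0.005,-0.035],
    [0.006,0.01,-0.07],
    [0.009,0.015,-0.105],
    [0.011,0.019,-0.14],
    [0.012,0.023,-0.17],
    [0.0125,0.0255,-0.188],
    [0.0125,0.0258,-0.192],
    [0.0125,0.0258,-0.192]
  ],
  "delta_rot": [
    [-3,0,0],
    [-6,0,0],
    [-9,0,0],
    [-12,0,0],
    [-14,0,0],
    [-14.5,0,0],
    [-14.5,0,0],
    [-14.5,0,0]
  ]
}}

```text
time_s: 1.68
tool_pos: [0.5132, -0.2895, 0.1998]
tool_rot: [1.512, 0.98, -1.511]
force: [-0.2, -0.6, -0.2]
opening: 1.001
```

```bash
python3 -c "
from h import *
to([.513,-.288,.1],-24)
for n in('side','top'):
    c=cam(n); cv2.imwrite(f'pics/{n}1.png',c['image'][:,:,::-1])
a=cv2.imread('pics/side1.png')[100:360,200:400];b=cv2.imread('pics/top1.png')[100:360,270:470]
cv2.imwrite('pics/a1.png',cv2.resize(np.hstack([a,b]),None,fx=2,fy=2))
"
```

```text
t 1.68 pos [ 0.5132 -0.2895  0.1998] F [-0.2 -0.6 -0.2] open 1.001
dp [ 0.0998 -0.0009 -0.0012] rot [-0.09 -0.03 -0.01]
```

View pics/a1.png

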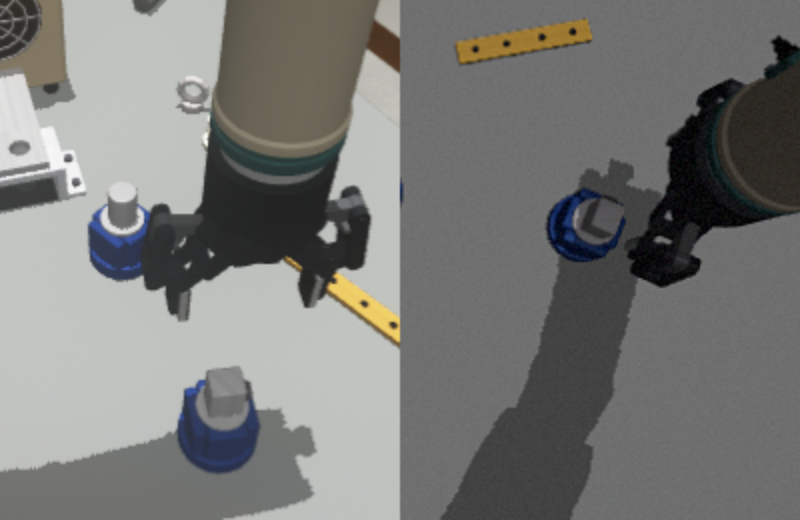

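The gripper hangs centred over the block-headed pin, with its jaw axis along the button direction. I'll descend.

{"api": "move_arm", "payload": {
  "dp": [
    [0.02,0,0],
    [0.045,-0.001,-0.001],
    [0.07,-0.001,-0.001],
    [0.095,-0.001,-0.001],
    [0.115,-0.001,-0.001],
    [0.13,-0.001,-0.001],
    [0.137,-0.001,-0.001],
    [0.137,-0.001,-0.001]
  ],
  "delta_rot": [
    [0,0,0],
    [0,0,0],
    [0,0,0],
    [0,0,0],
    [0,0,0],
    [0,0,0],
    [0,0,0],
    [0,0,0]
  ]
}}

```text
time_s: 2.45
tool_pos: [0.5095, -0.2908, 0.0614]
tool_rot: [1.514, 0.979, -1.518]
force: [-0.2, 0.3, 0.2]
opening: 0.997
```

```bash
python3 -c "
from h import *
to([.513,-.288,.063],-24)
for n in('side','top'):
    c=cam(n); cv2.imwrite(f'pics/{n}2.png',c['image'][:,:,::-1])
a=cv2.imread('pics/side2.png')[220:350,250:380];b=cv2.imread('pics/top2.png')[150:280,310:440]
cv2.imwrite('pics/a2.png',cv2.resize(np.hstack([a,b]),None,fx=3,fy=3))
"
```

```text
t 2.45 pos [ 0.5095 -0.2908  0.0614] F [-0.2  0.3  0.2] open 0.997
dp [-0.0016  0.002  -0.004 ] rot [-0.39  0.05  0.19]
```

View pics/a2.png

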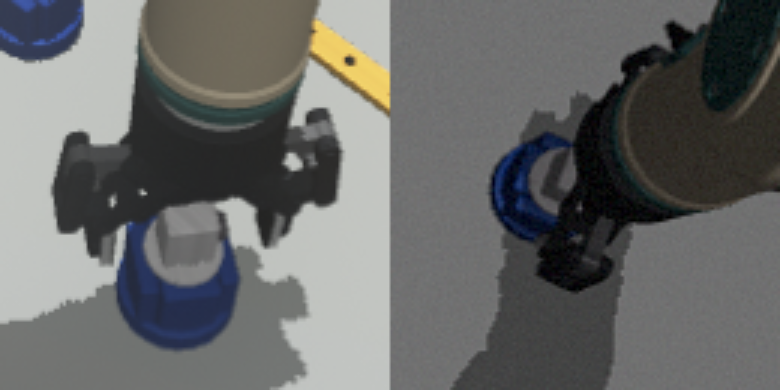

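```bash
python3 -c "
from h import *
to([.513,-.288,.063],-24)
s=r.sense();print(abs(s['joint_vel']).max())"
```

```text
t 2.55 pos [ 0.5115 -0.2908  0.0634] F [ 0.7 -0.2  0.6] open 0.999
dp [ 0.0004  0.0002 -0.0032] rot [-0.34  0.03 -0.04]
0.01924529410149689
```

The fingers straddle the head and nothing is touching. The arm is still settling, so I'll correct by 3 mm sideways and hold.

{"api": "move_arm", "payload": {
  "dp": [
    [0,0,-0.002],
    [0,0,-0.003],
    [0,0,-0.003],
    [0,0,-0.003]
  ],
  "delta_rot": [
    [0,0,0],
    [0,0,0],
    [0,0,0],
    [0,0,0]
  ]
}}

```text
time_s: 2.88
tool_pos: [0.5135, -0.2868, 0.0636]
tool_rot: [1.514, 0.977, -1.513]
force: [0.1, 0.4, -0.4]
opening: 0.998
```

```bash
python3 -c "
from h import *
to([.513,-.288,.063],-24)
s=r.sense();print(abs(s['joint_vel']).max())"
```

```text
t 2.88 pos [ 0.5135 -0.2868  0.0636] F [ 0.1  0.4 -0.4] open 0.998
dp [0.0006 0.     0.0013] rot [-0.23  0.   -0.07]
0.007287960239009678
```

Within about 1 mm of the target. I'll close on the button.

{"api": "move_arm", "payload": {
  "dp": [
    [0,0,0.001],
    [0,0,0.001],
    [0,0,0.001],
    [0,0,0.001],
    [0,0,0.001],
    [0,0,0.001],
    [0,0,0.001],
    [0,0,0.001]
  ],
  "delta_rot": [
    [0,0,0],
    [0,0,0],
    [0,0,0],
    [0,0,0],
    [0,0,0],
    [0,0,0],
    [0,0,0],
    [0,0,0]
  ],
  "gripper": -1,
  "squeeze": 50
}}

```text
time_s: 3.55
tool_pos: [0.5122, -0.2876, 0.0634]
tool_rot: [1.513, 0.979, -1.514]
force: [-1.8, 0.9, 6.1]
opening: 0.348
```

```bash
python3 -c "
from h import *
to([.513,-.288,.063],-24)
for n in('side','top'):
    c=cam(n); cv2.imwrite(f'pics/{n}3.png',c['image'][:,:,::-1])
a=cv2.imread('pics/side3.png')[220:350,250:380];b=cv2.imread('pics/top3.png')[150:280,310:440]
cv2.imwrite('pics/a3.png',cv2.resize(np.hstack([a,b]),None,fx=3,fy=3))
"
```

```text
t 3.55 pos [ 0.5122 -0.2876  0.0634] F [-1.8  0.9  6.1] open 0.348
dp [0.0004 0.0009 0.    ] rot [-0.25  0.01  0.04]
```

View pics/a3.png

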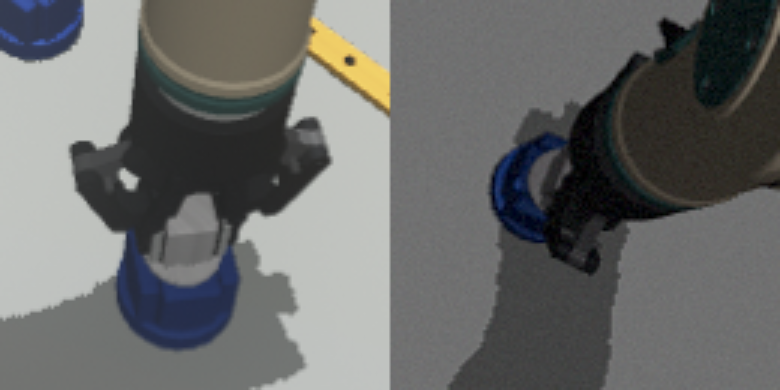

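The opening is 0.348 × 85 mm ≈ 30 mm, which is the bare block width, so the button is flush. I'll lift gently.

{"api": "move_arm", "payload": {
  "dp": [
    [-0.003,0,0],
    [-0.008,0,0],
    [-0.015,0,0],
    [-0.025,0,0],
    [-0.037,0,0],
    [-0.05,0,0],
    [-0.065,0,0],
    [-0.08,0,0]
  ],
  "delta_rot": [
    [0,0,0],
    [0,0,0],
    [0,0,0],
    [0,0,0],
    [0,0,0],
    [0,0,0],
    [0,0,0],
    [0,0,0]
  ]
}}

```text
time_s: 4.32
tool_pos: [0.5127, -0.2878, 0.1446]
tool_rot: [1.514, 0.978, -1.513]
force: [0.1, -0.3, -2.5]
opening: 0.344
```

{"api": "move_arm", "payload": {
  "dp": [
    [-0.015,0,0],
    [-0.032,0,0],
    [-0.047,0,0],
    [-0.055,0,0],
    [-0.06,0,0],
    [-0.06,0,0]
  ],
  "delta_rot": [
    [0,0,0],
    [0,0,0],
    [0,0,0],
    [0,0,0],
    [0,0,0],
    [0,0,0]
  ]
}}

```text
time_s: 4.82
tool_pos: [0.5131, -0.288, 0.2042]
tool_rot: [1.514, 0.976, -1.512]
force: [-0.4, -0.2, -2.1]
opening: 0.341
```

```bash
python3 -c "
from h import *
to([.503,.0836,.2],9)
for n in('side','top'):
    c=cam(n); cv2.imwrite(f'pics/{n}4.png',c['image'][:,:,::-1])
a=cv2.imread('pics/side4.png')[140:340,210:410];b=cv2.imread('pics/top4.png')[110:310,280:480]
cv2.imwrite('pics/a4.png',cv2.resize(np.hstack([a,b]),None,fx=2,fy=2))
"
```

```text
t 4.82 pos [ 0.5131 -0.288   0.2042] F [-0.4 -0.2 -2.1] open 0.341
dp [ 0.0038 -0.1618 -0.3347] rot [-33.25   0.04  -0.12]
```

View pics/a4.png

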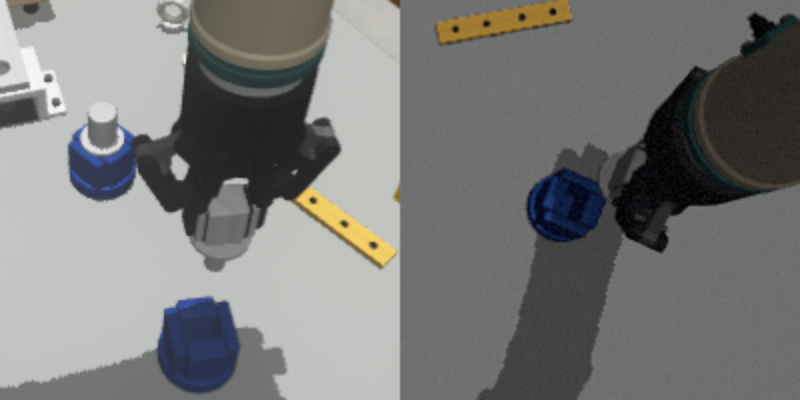

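The pin is free of the puck and held upright. The −2 N force is its weight, and the puck is empty. I'll carry it to above the hole at about z 0.20, which clears the plain pin's top at 0.101.

{"api": "move_arm", "payload": {
  "dp": [
    [0,-0.005,-0.01],
    [0,-0.014,-0.028],
    [0,-0.026,-0.054],
    [0,-0.041,-0.085],
    [0,-0.057,-0.118],
    [0,-0.073,-0.151],
    [0,-0.089,-0.184],
    [0,-0.105,-0.217]
  ],
  "delta_rot": [
    [-1,0,0],
    [-3,0,0],
    [-5,0,0],
    [-8,0,0],
    [-11,0,0],
    [-14,0,0],
    [-18,0,0],
    [-21,0,0]
  ]
}}

```text
time_s: 5.58
tool_pos: [0.5047, -0.0442, 0.2021]
tool_rot: [1.247, 1.186, -1.248]
force: [0.2, 0.3, -2.5]
opening: 0.347
```

```bash
python3 -c "
from h import *
to([.503,.0836,.2],9)"
```

```text
t 5.58 pos [ 0.5047 -0.0442  0.2021] F [ 0.2  0.3 -2.5] open 0.347
dp [ 0.0022 -0.0083 -0.1275] rot [-11.98  -0.04   0.1 ]
```

{"api": "move_arm", "payload": {
  "dp": [
    [0,-0.002,-0.03],
    [0,-0.004,-0.055],
    [0,-0.006,-0.08],
    [0,-0.007,-0.1],
    [0,-0.008,-0.115],
    [0,-0.008,-0.124],
    [0,-0.008,-0.1275],
    [0,-0.008,-0.1275]
  ],
  "delta_rot": [
    [-3,0,0],
    [-6,0,0],
    [-8,0,0],
    [-10,0,0],
    [-11,0,0],
    [-12,0,0],
    [-12,0,0],
    [-12,0,0]
  ]
}}

```text
time_s: 6.25
tool_pos: [0.5048, 0.0817, 0.2024]
tool_rot: [1.095, 1.279, -1.095]
force: [0.2, -0.2, -2.7]
opening: 0.347
```

{"api": "move_arm", "payload": {
  "dp": [
    [0,0,0],
    [0,0,0]
  ],
  "delta_rot": [
    [0,0,0],
    [0,0,0]
  ]
}}

```text
time_s: 6.42
tool_pos: [0.5051, 0.0795, 0.2026]
tool_rot: [1.097, 1.276, -1.098]
force: [-0.2, -0.4, -1.5]
opening: 0.343
```

```bash
python3 -c "
from h import *
to([.503,.0836,.12],9)
for n in('side','top'):
    c=cam(n); cv2.imwrite(f'pics/{n}5.png',c['image'][:,:,::-1])
a=cv2.imread('pics/side5.png')[60:260,110:310];b=cv2.imread('pics/top5.png')[110:310,100:300]
cv2.imwrite('pics/a5.png',cv2.resize(np.hstack([a,b]),None,fx=2,fy=2))
"
```

```text
t 6.42 pos [0.5051 0.0795 0.2026] F [-0.2 -0.4 -1.5] open 0.343
dp [ 0.0826 -0.0015 -0.0044] rot [-0.37  0.05  0.04]
```

View pics/a5.png

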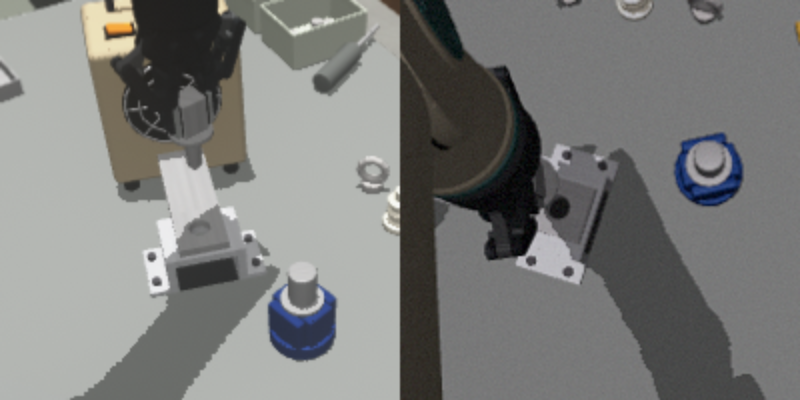

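The pin hangs over the tab, and the shank is visible in the side view. I'll correct laterally and descend to just above the hole.

{"api": "move_arm", "payload": {
  "dp": [
    [0.01,-0.001,-0.002],
    [0.025,-0.0015,-0.004],
    [0.045,-0.0015,-0.004],
    [0.062,-0.0015,-0.004],
    [0.075,-0.0015,-0.004],
    [0.082,-0.0015,-0.004],
    [0.082,-0.0015,-0.004],
    [0.082,-0.0015,-0.004]
  ],
  "delta_rot": [
    [0,0,0],
    [0,0,0],
    [0,0,0],
    [0,0,0],
    [0,0,0],
    [0,0,0],
    [0,0,0],
    [0,0,0]
  ]
}}

```text
time_s: 7.18
tool_pos: [0.5033, 0.0844, 0.1209]
tool_rot: [1.096, 1.277, -1.096]
force: [-0.1, 0.6, -2.6]
opening: 0.345
```

{"api": "move_arm", "payload": {
  "dp": [
    [0,0,0],
    [0,0,0]
  ],
  "delta_rot": [
    [0,0,0],
    [0,0,0]
  ]
}}

```text
time_s: 7.35
tool_pos: [0.5039, 0.0848, 0.1217]
tool_rot: [1.097, 1.276, -1.095]
force: [-0.6, -0.7, -1.1]
opening: 0.342
```

```bash
python3 -c "
from h import *
to([.503,.0836,.12],9)
for n in('side','top'):
    c=cam(n); cv2.imwrite(f'pics/{n}6.png',c['image'][:,:,::-1])
    # project collar rim, shank and hole positions for reference
    M=R.from_rotvec(np.ravel(c['rvec'])).as_matrix()
a=cv2.imread('pics/side6.png')[130:210,170:250];b=cv2.imread('pics/top6.png')[170:250,140:220]
cv2.imwrite('pics/a6.png',cv2.resize(np.hstack([a,b]),None,fx=5,fy=5,interpolation=cv2.INTER_CUBIC))
"
```

```text
t 7.35 pos [0.5039 0.0848 0.1217] F [-0.6 -0.7 -1.1] open 0.342
dp [ 0.0017 -0.001   0.001 ] rot [-0.26 -0.   -0.11]
```

View pics/a6.png

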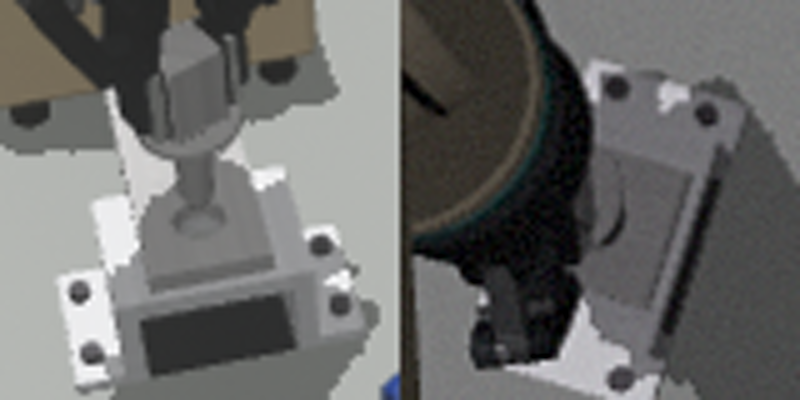

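In the side crop the shank axis (x≈197) lines up with the hole centre (x≈199), a gap of about 1 mm. The tip is just above the mouth. I'll descend slowly, watching the force.

{"api": "move_arm", "payload": {
  "dp": [
    [0.006,-0.0005,0.0005],
    [0.012,-0.001,0.001],
    [0.018,-0.001,0.001],
    [0.024,-0.001,0.001],
    [0.03,-0.001,0.001],
    [0.036,-0.001,0.001],
    [0.042,-0.001,0.001],
    [0.045,-0.001,0.001]
  ],
  "delta_rot": [
    [0,0,0],
    [0,0,0],
    [0,0,0],
    [0,0,0],
    [0,0,0],
    [0,0,0],
    [0,0,0],
    [0,0,0]
  ]
}}

```text
time_s: 8.12
tool_pos: [0.5019, 0.0835, 0.0748]
tool_rot: [1.095, 1.278, -1.097]
force: [0.2, 0.2, -2.4]
opening: 0.348
```

```bash
python3 -c "
from h import *
to([.503,.0836,.0674],9)
c=cam('side'); cv2.imwrite('pics/side7.png',c['image'][:,:,::-1])
a=cv2.imread('pics/side7.png')[120:210,165:255]
cv2.imwrite('pics/a7.png',cv2.resize(a,None,fx=5,fy=5,interpolation=cv2.INTER_CUBIC))
"
```

```text
t 8.12 pos [0.5019 0.0835 0.0748] F [ 0.2  0.2 -2.4] open 0.348
dp [0.0074 0.0011 0.0001] rot [-0.24  0.    0.07]
```

View pics/a7.png

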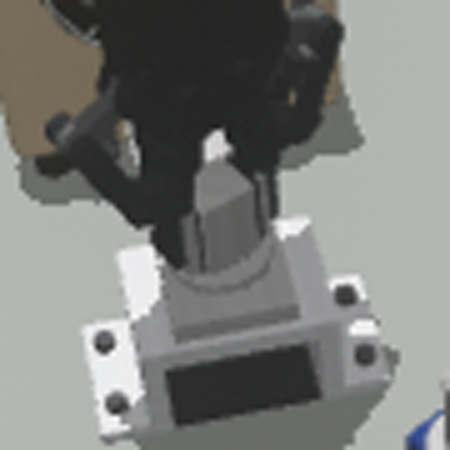

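The shank is inside the holes and the force reads only the pin's weight. About 7 mm remain, so I'll seat the collar.

{"api": "move_arm", "payload": {
  "dp": [
    [0.002,0.0005,0],
    [0.004,0.001,0],
    [0.005,0.001,0],
    [0.006,0.001,0],
    [0.007,0.001,0],
    [0.0075,0.001,0],
    [0.0075,0.001,0],
    [0.0075,0.001,0]
  ],
  "delta_rot": [
    [0,0,0],
    [0,0,0],
    [0,0,0],
    [0,0,0],
    [0,0,0],
    [0,0,0],
    [0,0,0],
    [0,0,0]
  ]
}}

```text
time_s: 8.83
tool_pos: [0.5033, 0.0837, 0.0684]
tool_rot: [1.096, 1.277, -1.096]
force: [-0.1, -0.3, -2.1]
opening: 0.345
```

No contact yet. I'll continue in small steps.

{"api": "move_arm", "payload": {
  "dp": [
    [0.0007,0,0],
    [0.0015,0,0],
    [0.0015,0,0],
    [0.0015,0,0]
  ],
  "delta_rot": [
    [0,0,0],
    [0,0,0],
    [0,0,0],
    [0,0,0]
  ]
}}

```text
time_s: 9.17
tool_pos: [0.5034, 0.0838, 0.0673]
tool_rot: [1.096, 1.277, -1.096]
force: [-0.8, -0.5, 5.3]
opening: 0.346
```

```bash
python3 -c "
from h import *
to([.503,.0836,.0674],9)"
```

```text
t 9.17 pos [0.5034 0.0838 0.0673] F [-0.8 -0.5  5.3] open 0.346
dp [-0.0001 -0.0004  0.0001] rot [-0.24  0.01 -0.03]
```

Contact at TCP z 0.0673, which is the predicted seat height of 0.0674, with the force now +5 N. I'll release.

{"api": "move_arm", "payload": {
  "dp": [
    [0,0,0],
    [0,0,0],
    [0,0,0],
    [0,0,0],
    [0,0,0],
    [0,0,0],
    [0,0,0],
    [0,0,0]
  ],
  "delta_rot": [
    [0,0,0],
    [0,0,0],
    [0,0,0],
    [0,0,0],
    [0,0,0],
    [0,0,0],
    [0,0,0],
    [0,0,0]
  ],
  "gripper": 1
}}

```text
time_s: 9.83
tool_pos: [0.5033, 0.0837, 0.0668]
tool_rot: [1.096, 1.278, -1.096]
force: [0.4, -0.3, 1.2]
opening: 1.0
```

```bash
python3 -c "
from h import *
to([.503,.0836,.2],9)
c=cam('side'); cv2.imwrite('pics/side8.png',c['image'][:,:,::-1])
a=cv2.imread('pics/side8.png')[120:210,165:255]
cv2.imwrite('pics/a8.png',cv2.resize(a,None,fx=5,fy=5,interpolation=cv2.INTER_CUBIC))
"
```

```text
t 9.83 pos [0.5033 0.0837 0.0668] F [ 0.4 -0.3  1.2] open 1.0
dp [-1.332e-01 -3.000e-04  1.000e-04] rot [-0.25  0.   -0.  ]
```

View pics/a8.png

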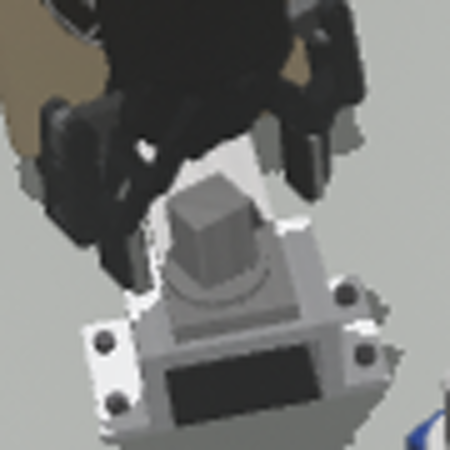

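The fingers are open and clear, the pin stands on the tab, and the button shows at right, around (258,215) in the crop. I'll retreat upward.

{"api": "move_arm", "payload": {
  "dp": [
    [-0.01,0,0],
    [-0.025,0,0],
    [-0.045,0,0],
    [-0.07,0,0],
    [-0.095,0,0],
    [-0.115,0,0],
    [-0.13,0,0],
    [-0.135,0,0]
  ],
  "delta_rot": [
    [0,0,0],
    [0,0,0],
    [0,0,0],
    [0,0,0],
    [0,0,0],
    [0,0,0],
    [0,0,0],
    [0,0,0]
  ]
}}

```text
time_s: 10.55
tool_pos: [0.5046, 0.0841, 0.2049]
tool_rot: [1.099, 1.274, -1.092]
force: [0.1, 0.3, 0.7]
opening: 1.002
```

{"api": "move_arm", "payload": {
  "dp": [
    [-0.005,0,0.03],
    [-0.01,0,0.065],
    [-0.01,0,0.1],
    [-0.01,0,0.13],
    [-0.01,0,0.155],
    [-0.01,0,0.17],
    [-0.01,0,0.175],
    [-0.01,0,0.175]
  ],
  "delta_rot": [
    [0,0,0],
    [0,0,0],
    [0,0,0],
    [0,0,0],
    [0,0,0],
    [0,0,0],
    [0,0,0],
    [0,0,0]
  ]
}}

```text
time_s: 11.22
tool_pos: [0.5295, -0.0906, 0.2114]
tool_rot: [1.097, 1.277, -1.099]
force: [-0.6, 0.1, 0.1]
opening: 0.996
```

{"api": "move_arm", "payload": {
  "dp": [
    [0,0,0],
    [0,0,0]
  ],
  "delta_rot": [
    [0,0,0],
    [0,0,0]
  ]
}}

```text
time_s: 11.38
tool_pos: [0.5297, -0.0872, 0.2118]
tool_rot: [1.095, 1.28, -1.094]
force: [-0.0, -0.4, 0.6]
opening: 1.0
```

```bash
python3 -c "
from h import *
s=r.sense();print(s['time_s'],s['tool_pos'],s['force'],abs(s['joint_vel']).max())
for n in('side','top'):
    c=cam(n); cv2.imwrite(f'pics/{n}9.png',c['image'][:,:,::-1])
a=cv2.imread('pics/side9.png')[120:200,165:245];b=cv2.imread('pics/top9.png')[170:250,140:220]
cv2.imwrite('pics/a9.png',cv2.resize(np.hstack([a,b]),None,fx=5,fy=5,interpolation=cv2.INTER_CUBIC))
"
```

```text
11.3833 [ 0.52969333 -0.08724089  0.21179607] [-0.02181062 -0.38875754  0.62172201] 0.005374792551077016
```

View pics/a9.png

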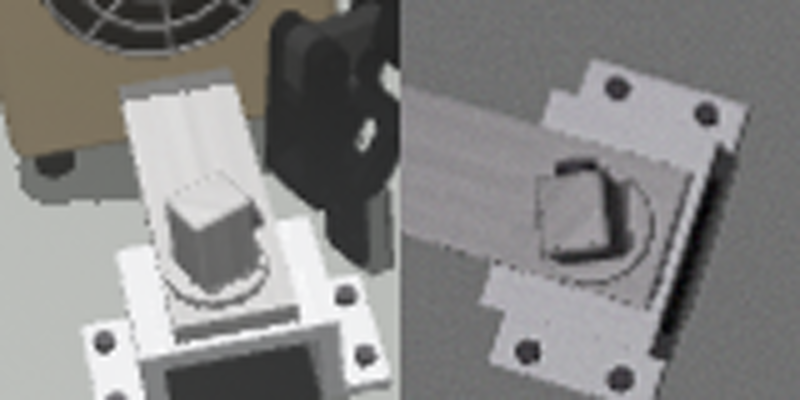

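View pics/side9.png

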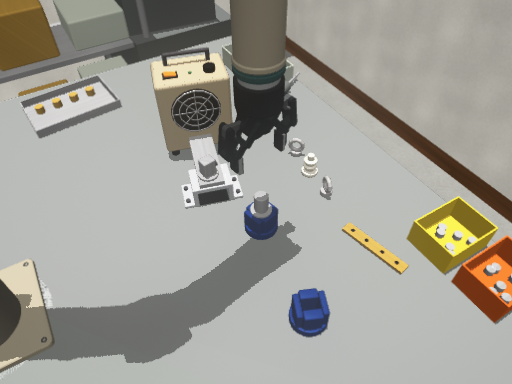

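The block-headed pin stands on the tab with its collar flat. The button protrudes in both views: top crop (575,165), side crop (262,218). The plain pin is undisturbed. One last check of height and button position.

```bash
python3 -c "
from h import *
S=cam('side');T=cam('top')
f=lambda x,y,ox,oy:np.array([[ (x+.5)/5-.5+ox,(y+.5)/5-.5+oy]])
print('head top',tri(S,f(213,204,165,120),T,f(171,215,140,170)))
print('button tip',tri(S,f(261,218,165,120),T,f(174,162,140,170)))
"
```

```text
head top (array([0.50089903, 0.08417965, 0.09992274]), np.float64(0.00301558447366091))
button tip (array([0.52437338, 0.0888264 , 0.0762767 ]), np.float64(0.0032939583468309056))
```

```bash
python3 -c "
from station import r
print(r.finish_job())"
```

```text
the job is handed in; nothing more can be done
None
```

I squeezed the ball-lock pin's button flush, lifted the pin from its puck and lowered it through the tab and bracket holes. I then let go, backed the gripper away and handed the job in at about 11.5 s of the 43 s allowed. No verdict was reported.

**Checks that agreed:**
- **Grip:** the opening was about 30 mm, the bare block width, and stayed so until release, so the button was in throughout.
- **Insertion:** going down, the force showed only the pin's weight until contact. Contact came at a tool height of 0.0673 m, against 0.0674 m predicted for the collar on the tab.
- **After release:** both camera views show the pin upright with its button out. I measured the button tip about 24 mm from the axis; 22 mm means out and 15 mm pressed. The plain pin was not touched, and the arm was clear of everything.

**Check that disagreed:** the final two-view measurement put the head top at 0.100 m (expected 0.105) and the button at 0.076 m (expected 0.084), with the rays missing each other by 3 mm. I put this down to rough pixel picks and trusted the contact height.

The locking balls under the bracket could not be seen. That the pin is locked rests on the button being out.

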